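# Find the sealing head with the right gap

## Task

Only one of the sealer's three heads still has the right gap: try the feeler gauge in the slots until you find the one it slides into with a light drag (one lets it in freely, one stops it part way). Leave the gauge pushed home in that slot and let go of it, then throw that head's lever fully back. Leave the other two levers and the other things on the desk as they are.

Things in the scene. Friction and masses are not known exactly. Their poses are not given: they have to be found in the camera images.
- gauge: loose steel feeler gauge, 0.16 kg (sizes in mm): flat blade 36 wide (y), 6 thick, 157 long with a round nose; at its tail an upright aluminium handle block 36 long (x), 26 wide (y), its top 62 above the underside. Origin under the middle of the handle, on the underside; +x runs along the blade to the nose, z up. Lies flat on the desk left or right of the sealer.
- gauge_handle (a point): on the gauge: the middle of the handle, 40 mm above the gauge's underside, where it can be gripped across its 26 mm width
- gauge_nose (a point): on the gauge: the end of the blade's nose, on the underside, 135 mm ahead of the handle's middle. In one slot (which is which changes and cannot be seen) the shoe stands clear (no drag); in one it is closed too far and the nose jams at about 25 mm depth; in one it is sprung and rides on the blade with 4 to 5 N: some 5 N of drag with the gauge flat, up to three times that as the nose enters.
- sealer: fixed bench sealer (mm), three white heads side by side, 292 wide (y), 260 deep (x). Origin at desk height under the middle of the line of head faces; +x runs into the slots, z up. In front of the faces a flat steel deck, 20 above the desk, reaches 160 towards the robot; the heads reach 95 behind the faces and 90 above the desk. 
- slot_left (a point): mouth of the left head's slot (seen from the robot): the middle of its floor, at deck height in the plane of the face; axes as the sealer's. Slot 44 wide, 9.5 high, 75 deep to an end stop; slots 95 apart (mm). A roller shoe of radius 16, its middle 35 behind the face, presses from above, out of sight.
- slot_middle (a point): mouth of the middle head's slot (seen from the robot): the middle of its floor, at deck height in the plane of the face; axes as the sealer's. Slot 44 wide, 9.5 high, 75 deep to an end stop; slots 95 apart (mm). A roller shoe of radius 16, its middle 35 behind the face, presses from above, out of sight.
- slot_right (a point): mouth of the right head's slot (seen from the robot): the middle of its floor, at deck height in the plane of the face; axes as the sealer's. Slot 44 wide, 9.5 high, 75 deep to an end stop; slots 95 apart (mm). A roller shoe of radius 16, its middle 35 behind the face, presses from above, out of sight.
- lever_left (a joint): black-knobbed lever on top of the left head: 0 rad leaning towards the robot (start), 1.0 rad thrown fully back; it swings about a level axis 50 mm behind the face and 112 mm above the desk, is thrown by about 1 N at the knob, and stays where it is left
- lever_middle (a joint): black-knobbed lever on top of the middle head: 0 rad leaning towards the robot (start), 1.0 rad thrown fully back; it swings about a level axis 50 mm behind the face and 112 mm above the desk, is thrown by about 1 N at the knob, and stays where it is left
- lever_right (a joint): black-knobbed lever on top of the right head: 0 rad leaning towards the robot (start), 1.0 rad thrown fully back; it swings about a level axis 50 mm behind the face and 112 mm above the desk, is thrown by about 1 N at the knob, and stays where it is left
- lever_left_tip (a point): centre of the left lever's knob (26 across), 70 from the lever's axis (mm); at 0 it is 173 above the desk and 16 behind the face, thrown back 84 behind the face
- lever_middle_tip (a point): centre of the middle lever's knob (26 across), 70 from the lever's axis (mm); at 0 it is 173 above the desk and 16 behind the face, thrown back 84 behind the face
- lever_right_tip (a point): centre of the right lever's knob (26 across), 70 from the lever's axis (mm); at 0 it is 173 above the desk and 16 behind the face, thrown back 84 behind the face
- calculator: grey pocket calculator, 150 x 100 x 20 (mm), loose on the desk; origin at the middle of its underside; to be left alone
- stapler: black stapler, 140 x 36 x 42 (mm), loose on the desk; origin at the middle of its underside; to be left alone
- stamp: round wooden hand stamp, 48 across, 76 high (mm), loose on the desk; origin at the middle of its underside; to be left alone
- tape_roll: roll of clear tape lying flat, 100 across, 24 high (mm), loose on the desk; origin at the middle of its underside; to be left alone
There are look-alikes about, which are no part of the job. There is more than one size of the gauge; the job needs the middle-sized.

How it is judged (in metres and radians):
On the way, in this order (a step that is already met when the one before it is completed fails the run):
1. the gauge stands pushed home in the slot that grips it lightly, let go, with all levers still towards the robot (((x of gauge_nose in the frame of slot_left above 0.06 m and y of gauge_nose in the frame of slot_left between -0.02 and 0.02 m) or (x of gauge_nose in the frame of slot_middle above 0.06 m and y of gauge_nose in the frame of slot_middle between -0.02 and 0.02 m) or (x of gauge_nose in the frame of slot_right above 0.06 m and y of gauge_nose in the frame of slot_right between -0.02 and 0.02 m)) and contact force between gauge and sealer between 3.6 and 16 N and contact force between the fingers and gauge below 0.2 N and linear speed of gauge below 0.01 m/s and value of joint each of lever_left, lever_middle, lever_right below 0.15 rad), for 0.2 s.
2. that head's lever is thrown back ((((x of gauge_nose in the frame of slot_left above 0.06 m and y of gauge_nose in the frame of slot_left between -0.02 and 0.02 m) and value of joint lever_left above 0.85 rad and value of joint each of lever_middle, lever_right below 0.15 rad) or ((x of gauge_nose in the frame of slot_middle above 0.06 m and y of gauge_nose in the frame of slot_middle between -0.02 and 0.02 m) and value of joint each of lever_left, lever_right below 0.15 rad and value of joint lever_middle above 0.85 rad) or ((x of gauge_nose in the frame of slot_right above 0.06 m and y of gauge_nose in the frame of slot_right between -0.02 and 0.02 m) and value of joint each of lever_left, lever_middle below 0.15 rad and value of joint lever_right above 0.85 rad))), for 0.1 s.
At the end, for the whole second after the job is handed in: The gauge rests, let go, with its nose at least 60 mm deep in the slot whose sprung shoe presses it (it bears on the sealer with 3.6 to 16 N; by its own weight it would be at most 2 N); that head's lever is beyond 0.85 rad and the other two are under 0.15 rad ((((x of gauge_nose in the frame of slot_left above 0.06 m and y of gauge_nose in the frame of slot_left between -0.02 and 0.02 m) and value of joint lever_left above 0.85 rad and value of joint each of lever_middle, lever_right below 0.15 rad) or ((x of gauge_nose in the frame of slot_middle above 0.06 m and y of gauge_nose in the frame of slot_middle between -0.02 and 0.02 m) and value of joint each of lever_left, lever_right below 0.15 rad and value of joint lever_middle above 0.85 rad) or ((x of gauge_nose in the frame of slot_right above 0.06 m and y of gauge_nose in the frame of slot_right between -0.02 and 0.02 m) and value of joint each of lever_left, lever_middle below 0.15 rad and value of joint lever_right above 0.85 rad)) and contact force between gauge and sealer between 3.6 and 16 N and contact force between the fingers and gauge below 0.2 N and linear speed of gauge below 0.01 m/s); the robot touches nothing.
It fails at once if the calculator is shifted by more than 30 mm (distance of calculator from where it was at the start of the episode above 0.03 m).
It fails at once if the stapler is shifted by more than 30 mm (distance of stapler from where it was at the start of the episode above 0.03 m).
It fails at once if the stamp is shifted by more than 30 mm (distance of stamp from where it was at the start of the episode above 0.03 m).
It fails at once if the tape roll is shifted by more than 30 mm (distance of tape_roll from where it was at the start of the episode above 0.03 m).
It also fails if it takes over 72 s, if anything falls off the work surface, if the arm or the gripper's body presses on something with over 40 N, if the wrist force passes 120 N, or if a joint passes its speed limit or range.

## Robot

A 6-joint arm with a two-finger parallel gripper is mounted at the origin on the work surface. World frame = base frame: x ahead of the robot, y to its left, z up, the work surface at z = 0. Lengths are in m, angles in degrees, forces in N, time in s.
With the tool pointing down it reaches from about 0.325 to 0.85 m from the base axis. Payload 15.5 kg.
Tool frame: the origin (TCP) lies midway between the tips of the shut fingers; the grasp point (between the pads) lies 19 mm behind it; z points along the fingers, y is the line along which they close (so a half turn about z gives the same grasp; the last joint's range is limited). The gripper opens to 91 mm and grips with 3 to 60 N. Pads are 32 mm wide; open, the fingers measure 118 mm over their backs; the gripper's body (76 mm by 178 mm) begins 60 mm behind the grasp point.
Start: joints at [-69.127, 28.281, 77.091, -0, 74.628, -5.472], TCP at [0.277, -0.56, 0.188] pointing down, gripper open.
Joint ranges: [-166.48, 166.48], [-47.26, 123.95], [12.59, 153.08], [-70.14, 250.14], [6.76, 159.57], [-176.63, 176.63]. Speed limits (degrees/s): [108.29, 108.29, 147.25, 172.46, 172.46, 172.46].

## Interface

Orientations are given as a 3x3 rotation matrix whose columns are the frame's x, y, z axes.
In Python, from bench import ctrl gives the robot as it stands. The module is installed in compiled form; this text tells all that it offers. Calls block until the motion is done:
- ctrl.goto(position, orientation): joint-space move of the TCP to a pose.
- ctrl.move_l(position, vel=0.15, ori=None, contact_N=None): straight line of the TCP; ori=None keeps the orientation; vel is the mean speed in m/s. With contact_N (N) it stops when the force on the tool has changed by that much, and returns True; else False.
- ctrl.movej(angles): joint-space move.
- ctrl.command_gripper(opening): opening from 0.0 (shut) to 1.0 (fully open); the grip force is fixed at half the most; returns when the fingers have stopped.
- ctrl.sleep(seconds).
- ctrl.ik(position, orientation): joint angles nearest the present ones, or None.
- ctrl.read_camera(name): name is "scene" or "side" or "wrist"; returns the picture (384x512x3 uint8, blue, green, red); there is no depth.
- ctrl.camera_params(name): a dict with "fx", "fy", "cx", "cy" (pixels), "pose" (4x4, takes a point from camera to world coordinates); the wrist camera has in their place "T_tool_cam" (4x4, takes a point from camera to tool coordinates, whose origin is the TCP and whose axes are the flange's). Camera axes: x right, y up, looking along -z (the intrinsics and any distortion apply to the point x, -y, -z); pixel columns grow to the right and rows downward; lengths in m; the calibration is good to about 2 mm. A picture is of the moment at which its call begins: read the wrist's pose just before it. camera_params takes no time and is no camera call.
A pose or a line that the arm cannot do raises ctrl.MotionError and nothing moves.
- ctrl.sign_off(): hands the job in; it is judged then, once.
Readings, each from a call of its own:
- ctrl.current_t(): time.
- ctrl.current_q(): joint angles.
- ctrl.current_dq(): joint speeds.
- ctrl.current_effort(): joint torques, N m.
- ctrl.current_tool_pos(): TCP position.
- ctrl.current_eef_rot(): TCP orientation.
- ctrl.current_contact_force(): force on the tool from outside, world axes, zero at the start.
- ctrl.current_wrist_torque(): the same for the moment, N m.
- ctrl.current_grip_width(): opening from 0.0 (shut) to 1.0 (fully open).
- ctrl.current_grasp_force(): force on a finger pad.
Only numpy, scipy, OpenCV 4.12 (cv2) and the standard library are available. Lean on these libraries where they do the work, as an engineer would, in place of code of your own. Each camera call takes 0.05 s, during which the arm holds its last target. There are 200 camera calls.

## Working session

There is one attempt and no reset: what is moved stays moved. The work goes in short steps, each a Python script; the robot and the scene stay as the last script left them, time stands still between calls to the robot, and variables do not carry over. Pictures are saved under pics/ and viewed, at most 10 in all, crops included, and the job is handed in when it is done.

```bash
mkdir -p pics
python3 - <<'E'
from bench import ctrl
import cv2,numpy as np
for n in("scene","side"):
    p=ctrl.camera_params(n);print(n,{k:(np.round(v,4).tolist()) for k,v in p.items() if not isinstance(v,str)})
    cv2.imwrite(f"pics/{n}.png",ctrl.read_camera(n))
print({k:np.round(v,4).tolist() for k,v in ctrl.camera_params("wrist").items()})
a=cv2.imread("pics/scene.png");b=cv2.imread("pics/side.png")
cv2.imwrite("pics/both.png",cv2.resize(np.vstack([a]),(800,600)))
cv2.imwrite("pics/sideb.png",cv2.resize(b,(800,600)))
E
```

```text
scene {'fx': 403.3197, 'fy': 403.3197, 'cx': 257.2905, 'cy': 192.8938, 'pose': [[0.7122, -0.4934, 0.4993, 1.1059], [0.7019, 0.5043, -0.5029, -0.529], [-0.0036, 0.7087, 0.7055, 0.947], [0.0, 0.0, 0.0, 1.0]]}
side {'fx': 357.3385, 'fy': 357.3385, 'cx': 254.9297, 'cy': 187.6007, 'pose': [[-0.8345, 0.4259, -0.3495, 0.1431], [-0.5509, -0.6425, 0.5327, 0.6254], [0.0023, 0.6371, 0.7708, 0.9261], [0.0, 0.0, 0.0, 1.0]]}
{'fx': 332.9332, 'fy': 332.9332, 'cx': 251.9967, 'cy': 190.1811, 'T_tool_cam': [[0.0004, 0.9694, 0.2454, 0.0683], [1.0, -0.0005, 0.0, 0.0018], [0.0001, 0.2454, -0.9694, -0.1975], [0.0, 0.0, 0.0, 1.0]]}
```

View pics/both.png

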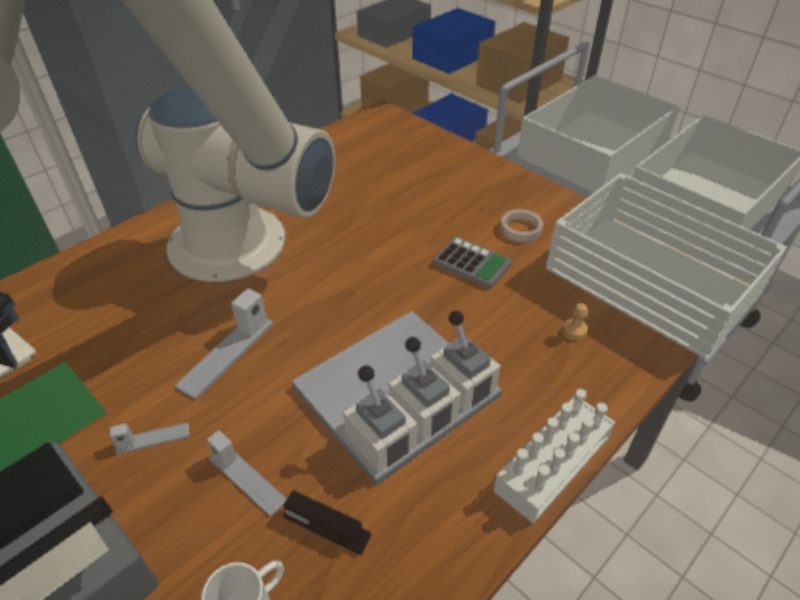

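View pics/sideb.png

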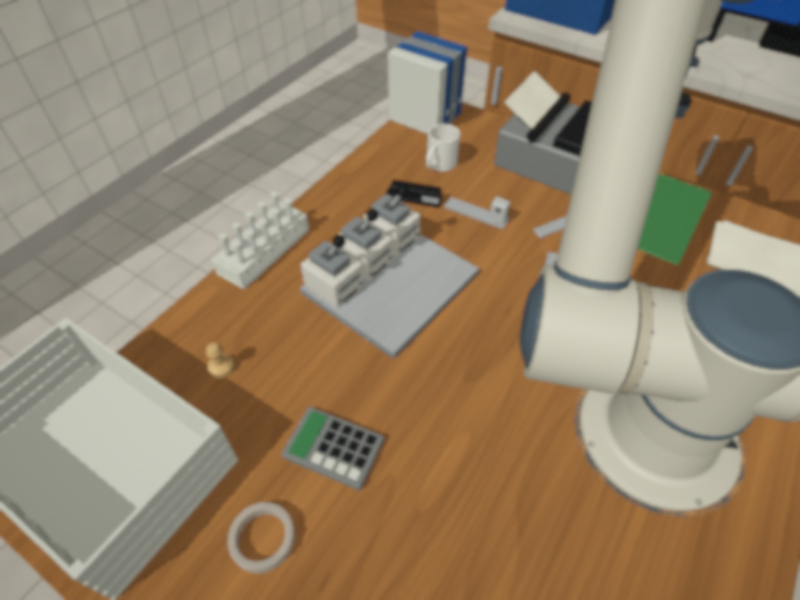

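The scene view shows three gauges (800 px scale). A is at (225,345) with its handle at (250,312), B at (150,437) with its handle at (122,437), and C at (248,475) with its handle at (220,447), its nose close to the stapler at (325,520). The sealer is around (400,390), with knobs at (367,374), (413,345) and (457,318). I'll measure the lengths and enlarge.

```bash
cat > h.py <<'E'
import numpy as np,cv2
from bench import ctrl
def ray(n,u,v,T=None,p=None):
    p=p or ctrl.camera_params(n);T=p["pose"] if T is None else T
    d=np.array([(u-p["cx"])/p["fx"],-(v-p["cy"])/p["fy"],-1.]);return np.array(T)[:3,3],np.array(T)[:3,:3]@d
def onz(n,u,v,z,T=None):
    o,d=ray(n,u,v,T);return o+d*(z-o[2])/d[2]
def wristT():
    T=np.eye(4);T[:3,:3]=ctrl.current_eef_rot();T[:3,3]=ctrl.current_tool_pos()
    return T@np.array(ctrl.camera_params("wrist")["T_tool_cam"])
E
python3 - <<'E'
from h import *
s=.64
for nm,nose,tail in(("A",(188,391),(268,322)),("B",(189,431),(114,440)),("C",(277,510),(213,440))):
    a=onz("scene",*np.array(nose)*s,.003);b=onz("scene",*np.array(tail)*s,.003);print(nm,a.round(3),b.round(3),np.linalg.norm(a-b).round(3))
for k in((367,374),(413,345),(457,318)):print("knob",onz("scene",*np.array(k)*s,.173).round(4))
for k in((293,384),(414,313),(376,479)):print("deck",onz("scene",*np.array(k)*s,.02).round(4))
for nm,k in(("calc",(472,262)),("tape",(522,226)),("stamp",(575,335)),("stapler",(325,525))):print(nm,onz("scene",*np.array(k)*s,.02).round(3))
a=cv2.imread("pics/scene.png");c=a[175:345,60:335]
cv2.imwrite("pics/c1.png",cv2.resize(c,(790,488),interpolation=cv2.INTER_CUBIC))
E
```

```text
A [ 0.319 -0.303  0.003] [ 0.283 -0.092  0.003] 0.214
B [ 0.397 -0.349  0.003] [ 0.319 -0.451  0.003] 0.128
C [ 0.626 -0.331  0.003] [ 0.443 -0.33   0.003] 0.184
knob [ 0.6318 -0.1299  0.173 ]
knob [ 0.6415 -0.0364  0.173 ]
knob [0.6528 0.0595 0.173 ]
deck [ 0.4577 -0.1625  0.02  ]
deck [0.491 0.125 0.02 ]
deck [ 0.7068 -0.1892  0.02  ]
calc [0.474 0.329 0.02 ]
tape [0.475 0.511 0.02 ]
stamp [0.76  0.304 0.02 ]
stapler [ 0.707 -0.298  0.02 ]
```

View pics/c1.png

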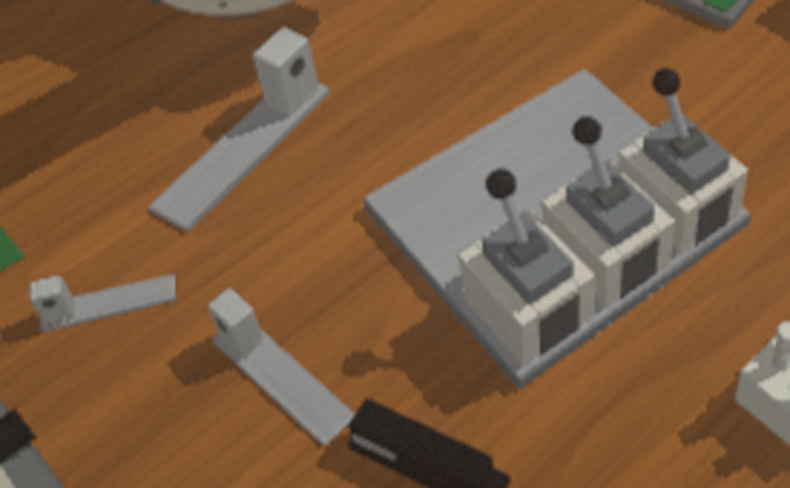

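C is the middle-sized gauge (crop: handle (233,322), nose (340,428)). A (285,75) is clearly longer at about 0.21 m, and B (50,300) is shorter at about 0.13 m. C is roughly 0.16–0.18 m, and its nose is close to the stapler. Next I'll look from the wrist camera.

```bash
cat >> h.py <<'E'
def R(yaw,flip=False):
    c,s=np.cos(yaw),np.sin(yaw);x=np.array([c,s,0]);y=np.array([s,-c,0])
    if flip:x,y=-x,-y
    return np.column_stack([x,y,[0,0,-1]])
E
python3 - <<'E'
from h import *
print(np.round(ctrl.current_eef_rot(),2).tolist(),ctrl.current_t(), ctrl.current_contact_force())
for f in(0,1):
  for p in((.49,-.33,.25),(.5,-.13,.2),(.5,.06,.2)):
    q=ctrl.ik(p,R(-.11,f));print(f,p,None if q is None else np.round(q,1))
ctrl.goto((.50,-.33,.22),R(0))
T=wristT();np.save("T1.npy",T);cv2.imwrite("pics/w1.png",ctrl.read_camera("wrist"))
ctrl.goto((.50,-.03,.30),R(-.11))
T=wristT();np.save("T2.npy",T);cv2.imwrite("pics/w2.png",ctrl.read_camera("wrist"))
print(ctrl.current_t())
E
```

```text
[[0.9, 0.44, -0.0], [0.44, -0.9, 0.0], [0.0, -0.0, -1.0]] 0.1 [-0.45879928 -1.0896409   0.48317414]
0 (0.49, -0.33, 0.25) [-39.7  22.4  77.   -0.   80.6  56.6]
0 (0.5, -0.13, 0.2) [-21.2  18.8  91.2  -0.   69.9  75.1]
0 (0.5, 0.06, 0.2) [ 0.  17.8 92.9 -0.  69.3 96.3]
1 (0.49, -0.33, 0.25) [ -39.7   22.4   77.    -0.    80.6 -123.4]
1 (0.5, -0.13, 0.2) [ -21.2   18.8   91.2   -0.    69.9 -104.9]
1 (0.5, 0.06, 0.2) [  0.   17.8  92.9  -0.   69.3 -83.7]
2.6083
```

View pics/w1.png

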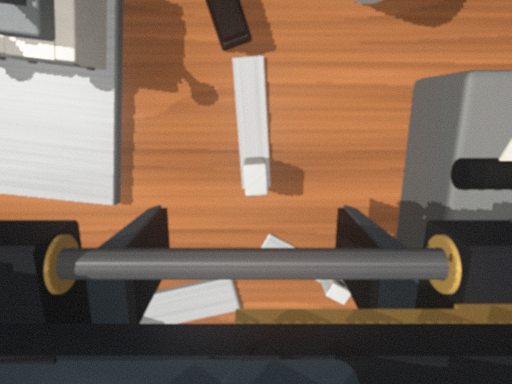

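View pics/w2.png

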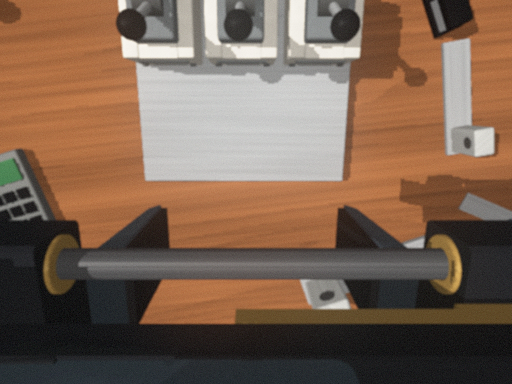

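w1 shows gauge C: nose edge (233–265,57), handle around (257,175), tail row about 194, with the stapler just beyond the nose at (230,45). w2 shows the deck: front edge along row 180 from (145) to (343), with the faces near row 62. I'll refine these with masks.

Run:
```python
from h import *
def grey(a):
    h=cv2.cvtColor(a,cv2.COLOR_BGR2HSV);return ((h[...,1]<60)&(h[...,2]>110))
a=cv2.imread("pics/w1.png");T=np.load("T1.npy");m=grey(a)
m[:, :215]=0;m[:,300:]=0;m[:50]=0;m[205:]=0
for r in list(range(52,62))+[70,90,110,130,150,160,170,180,188,190,192,194,196,198]:
    c=np.where(m[r])[0];print(r,(c.min(),c.max(),len(c)) if len(c) else None,end="; ")
rows=[r for r in range(62,148)]
P=np.array([onz("wrist",np.mean(np.where(m[r])[0]),r,.006,T)[:2] for r in rows])
k=np.polyfit(P[:,0],P[:,1],1);print("\ngauge yaw",np.arctan(k[0]))
L=[np.where(m[r])[0] for r in (70,140)]
for l,r in zip(L,(70,140)):print("width",np.linalg.norm(onz("wrist",l.min()-.5,r,.006,T)-onz("wrist",l.max()+.5,r,.006,T)))
r0=np.where(m[:,249])[0];print("noserow",r0.min());n=onz("wrist",249,r0.min()-.5,.006,T);print("nose",n)
d=np.array([1,k[0]])/np.hypot(1,k[0]);print("handle",n[:2]-.135*d, "line y at",np.polyval(k,n[0]-.135))
rt=np.where(m.any(1))[0].max();ct=np.mean(np.where(m[rt-1])[0]);print("tail top(.062)",onz("wrist",ct,rt+.5,.062,T),"(.006)",onz("wrist",ct,rt+.5,.006,T))
a=cv2.imread("pics/w2.png");T=np.load("T2.npy");m=grey(a)
F=[];
for c in range(160,335,5):
    r=np.where(m[100:200,c])[0].max()+100.5;F.append(onz("wrist",c,r,.02,T)[:2])
F=np.array(F);k=np.polyfit(F[:,1],F[:,0],1);yaw=-np.arctan(k[0]);print("sealer yaw",yaw,"resid",np.std(F[:,0]-np.polyval(k,F[:,1])))
X=np.array([np.cos(yaw),np.sin(yaw)]);Y=np.array([-X[1],X[0]])
pl,pr=[],[]
for r in range(90,172,4):
    c=np.where(m[r,120:370])[0]+120
    pl.append(onz("wrist",c.min()-.5,r,.02,T)[:2]@Y);pr.append(onz("wrist",c.max()+.5,r,.02,T)[:2]@Y)
print("deck L/R along Y",np.round(pl[::4],4),np.round(pr[::4],4))
yc=(np.median(pl)+np.median(pr))/2;xf=np.mean(F@X);O=X*(xf+.16)+Y*yc;print("O",O,"width",np.median(pl)-np.median(pr))
for k_ in((131,24),(238,24),(344,25)):
    p=onz("wrist",*k_,.173,T)[:2]-O;print("knob local",p@X,p@Y)
np.save("S.npy",[O[0],O[1],yaw])
```

```text
52 None; 53 None; 54 None; 55 (np.int64(257), np.int64(262), 6); 56 (np.int64(248), np.int64(263), 16); 57 (np.int64(234), np.int64(263), 30); 58 (np.int64(232), np.int64(263), 32); 59 (np.int64(232), np.int64(263), 32); 60 (np.int64(232), np.int64(263), 32); 61 (np.int64(232), np.int64(263), 32); 70 (np.int64(233), np.int64(264), 32); 90 (np.int64(235), np.int64(265), 31); 110 (np.int64(236), np.int64(266), 31); 130 (np.int64(238), np.int64(267), 30); 150 (np.int64(239), np.int64(268), 30); 160 (np.int64(240), np.int64(268), 29); 170 (np.int64(241), np.int64(269), 29); 180 (np.int64(242), np.int64(269), 28); 188 (np.int64(243), np.int64(267), 25); 190 (np.int64(245), np.int64(267), 23); 192 (np.int64(245), np.int64(267), 23); 194 (np.int64(245), np.int64(266), 22); 196 None; 198 None; 
gauge yaw 0.06820561458825879
width 0.03736844040856823
width 0.03683098488960036
noserow 56
nose [ 0.62515829 -0.32903291  0.006     ]
handle [ 0.49047218 -0.33823353] line y at -0.336350112856697
tail top(.062) [ 0.47266388 -0.33644526  0.062     ] (.006) [ 0.45751678 -0.3370725   0.006     ]
sealer yaw -0.1102872373716427 resid 4.0622262616761984e-17
deck L/R along Y [0.1796 0.18   0.1805 0.1795 0.1799 0.1803] [-0.1102 -0.1104 -0.1105 -0.1106 -0.1108 -0.1094]
O [ 0.62368277 -0.03401843] width 0.29011591089162814
knob local 0.016969448418204434 0.09546159377144506
knob local 0.01698495328816821 6.871087249394081e-05
knob local 0.016183165911417094 -0.09450862533939633
```

```bash
cat >> h.py <<'E'
try:
    ox,oy,SY=np.load("S.npy")
except Exception: pass
def W(x,y,z):  # sealer-local to world
    c,s=np.cos(SY),np.sin(SY);return np.array([ox+c*x-s*y,oy+s*x+c*y,z])
def F():  # force in sealer axes
    f=ctrl.current_contact_force();c,s=np.cos(SY),np.sin(SY);return np.array([c*f[0]+s*f[1],-s*f[0]+c*f[1],f[2]])
E
python3 - <<'E'
from h import *
g=R(.068)
ctrl.goto((.490,-.337,.16),g)
ctrl.move_l((.490,-.337,.022),.15)
ctrl.command_gripper(0.)
print("w",ctrl.current_grip_width(),ctrl.current_grasp_force())
ctrl.move_l((.490,-.337,.13),.12)
print("w",ctrl.current_grip_width(),ctrl.current_grasp_force())
ctrl.goto(W(-.18,-.095,.13),R(SY))
T=wristT();np.save("T3.npy",T);cv2.imwrite("pics/w3.png",ctrl.read_camera("wrist"))
print(ctrl.current_t(),F())
E
```

```text
w 0.2816609732844899 29.751189351081848
w 0.28315504727705854 29.74131613969803
7.9917 [ 0.02120831 -1.16816469 -2.18762272]
```

View pics/w3.png

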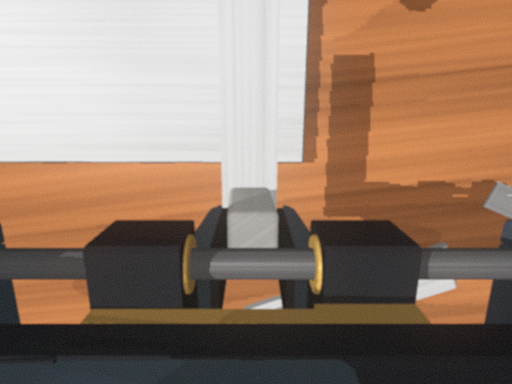

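The gauge is held straight and centred (blade columns 222–277). I'll lower it onto the deck and try the right slot.

```bash
cat >> h.py <<'E'
def place(y,x=-.17):
    ctrl.goto(W(x,y,.07),R(SY));ctrl.move_l(W(x,y,.048),.08)
    hit=ctrl.move_l(W(x,y,.036),.015,contact_N=3)
    z=ctrl.current_tool_pos()[2];print("deck",hit,z);return z
def push(y,z,x0=-.17,x1=-.061,step=.006,lim=22):
    ctrl.move_l(W(x0,y,z),.03);f0=F();x=x0;out=[]
    while x<x1-1e-6:
        st=.02 if x+.135<-.02 else step
        x=min(x+st,x1);hit=ctrl.move_l(W(x,y,z),.04,contact_N=lim)
        f=F()-f0;out.append((round((x+.135)*1000),*np.round(f,1)))
        if hit or f[0]<-lim:print("STOP");break
    print(*out,sep="\n");return x
E
python3 - <<'E'
from h import *
z=place(-.095)
x=push(-.095,z+.001)
print(x,ctrl.current_tool_pos()-W(x,-.095,z+.001),ctrl.current_t(),ctrl.current_grip_width())
E
```

```text
deck True 0.04139374924186783
(-15, np.float64(0.4), np.float64(-0.8), np.float64(-0.0))
(-9, np.float64(0.9), np.float64(-0.4), np.float64(0.8))
(-3, np.float64(0.7), np.float64(-0.7), np.float64(-0.1))
(3, np.float64(0.6), np.float64(-0.2), np.float64(-0.3))
(9, np.float64(0.7), np.float64(-0.6), np.float64(-1.4))
(15, np.float64(-1.0), np.float64(-0.5), np.float64(-0.7))
(21, np.float64(0.2), np.float64(-0.4), np.float64(0.1))
(27, np.float64(-0.0), np.float64(-0.8), np.float64(-0.9))
(33, np.float64(-0.1), np.float64(-1.0), np.float64(0.2))
(39, np.float64(0.6), np.float64(-0.5), np.float64(-0.4))
(45, np.float64(1.4), np.float64(-0.6), np.float64(-0.2))
(51, np.float64(1.4), np.float64(-0.1), np.float64(-0.1))
(57, np.float64(0.7), np.float64(-0.3), np.float64(0.0))
(63, np.float64(0.4), np.float64(-1.6), np.float64(-0.4))
(69, np.float64(0.4), np.float64(-1.4), np.float64(0.4))
(74, np.float64(-0.0), np.float64(0.8), np.float64(-0.1))
-0.061 [ 1.50912186e-04 -1.14074741e-05 -4.93560409e-05] 14.6583 0.28123317324474956
```

The right slot lets the gauge in freely. Middle slot next.

Run:
```python
from h import *
z=ctrl.current_tool_pos()[2]
ctrl.move_l(W(-.17,-.095,z),.12);ctrl.move_l(W(-.17,0,z+.004),.15);ctrl.move_l(W(-.17,0,z),.03)
x=push(0,z)
print(x,ctrl.current_t(),ctrl.current_grip_width())
```

```text
(-15, np.float64(1.2), np.float64(0.5), np.float64(0.4))
(-9, np.float64(1.4), np.float64(1.0), np.float64(0.9))
(-3, np.float64(1.3), np.float64(0.1), np.float64(0.2))
(3, np.float64(0.5), np.float64(0.5), np.float64(0.6))
(9, np.float64(-0.6), np.float64(-0.1), np.float64(-0.4))
(15, np.float64(-0.5), np.float64(1.2), np.float64(1.2))
(21, np.float64(1.1), np.float64(-0.2), np.float64(0.3))
(27, np.float64(1.1), np.float64(0.7), np.float64(-0.0))
(33, np.float64(-3.1), np.float64(1.2), np.float64(1.5))
(39, np.float64(-2.7), np.float64(0.2), np.float64(1.2))
(45, np.float64(-0.4), np.float64(0.4), np.float64(-0.8))
(51, np.float64(-0.9), np.float64(0.4), np.float64(-2.0))
(57, np.float64(0.0), np.float64(0.6), np.float64(-2.2))
(63, np.float64(-0.5), np.float64(0.2), np.float64(-2.1))
(69, np.float64(0.6), np.float64(0.0), np.float64(-2.4))
(74, np.float64(-0.6), np.float64(1.3), np.float64(-1.7))
-0.061 22.1583 0.28501374488808173
```

It went in to full depth here too, but with an entry force of about 3 N and a steady −2 N vertical load that the right slot did not show. I'll check for drag with a short pull and push.

Run:
```python
from h import *
def A():
    v=[]
    for _ in range(10): v.append(F());ctrl.sleep(.02)
    return np.round(np.mean(v,0),2)
z=ctrl.current_tool_pos()[2]
print("home",A())
for x in(-.066,-.071,-.076,-.071,-.066,-.061):
    ctrl.move_l(W(x,0,z),.04);print(x,A())
ctrl.move_l(W(-.061,0,z-.001),.02);print("down",A())
print(ctrl.current_t(),z)
```

```text
home [-0.65  0.25 -4.2 ]
-0.066 [-1.2  -0.3  -2.74]
-0.071 [-1.64 -0.61 -2.33]
-0.076 [-1.52 -0.34 -2.01]
-0.071 [-3.67  0.27 -1.11]
-0.066 [-2.33  0.5  -2.73]
-0.061 [-1.63  0.37 -3.35]
down [-4.64  1.64  2.81]
25.3917 0.04231952590854281
```

Run:
```python
from h import *
def A():
    v=[]
    for _ in range(8): v.append(F());ctrl.sleep(.02)
    return np.round(np.mean(v,0),2)
ctrl.command_gripper(.45);ctrl.sleep(.3);print("open",A())
ctrl.command_gripper(0.);print("grip",A())
z=ctrl.current_tool_pos()[2]
for x in(-.066,-.072,-.066,-.061):
    ctrl.move_l(W(x,0,z),.04);print(x,A())
print(ctrl.current_t(),z)
```

```text
open [-0.07 -0.3   0.17]
grip [0.26 2.76 0.27]
-0.066 [ 0.9   0.3  -0.88]
-0.072 [-0.36 -1.02  1.03]
-0.066 [-9.69 -0.34 10.15]
-0.061 [-9.6  -0.07  9.21]
28.475 0.04132043942034989
```

Run:
```python
from h import *
def A():
    v=[]
    for _ in range(10): v.append(F());ctrl.sleep(.02)
    return np.round(np.mean(v,0),2)
z=.0413
for d in(.0005,.001,.0015,.002):
    ctrl.move_l(W(-.061,0,z+d),.02);print("lift",d,A())
for x in(-.073,-.061):
    h=ctrl.move_l(W(x,0,z+.001),.04,contact_N=3.5);p=ctrl.current_tool_pos();print("drag",x,h,np.round(p-W(x,0,z+.001),4),F().round(1))
print(ctrl.current_t())
```

```text
lift 0.0005 [-6.39  0.03  0.1 ]
lift 0.001 [-4.39  0.05 -3.9 ]
lift 0.0015 [-4.25  0.31 -3.89]
lift 0.002 [-2.56  0.8  -4.55]
drag -0.073 True [ 0.0094 -0.0011  0.0005] [-2.1 -1.6 -1.7]
drag -0.061 False [-0.0006  0.0001 -0.    ] [-6.1 -0.1  2.9]
30.6
```

The middle slot shows push drag (−6 N against −2 N when pulling) and a downward shoe load of about 2–4 N. The right slot showed neither, so the middle slot is the sprung one and the left must be the jammed one. I'll set the gauge flat, release it and throw the middle lever.

Run:
```python
from h import *
p=ctrl.current_tool_pos();z=.0415
ctrl.move_l(W(-.0615,0,z),.02)
ctrl.command_gripper(1.);ctrl.sleep(.4)
ctrl.move_l(W(-.0615,0,.23),.15)
T=wristT();np.save("T4.npy",T);cv2.imwrite("pics/w4.png",ctrl.read_camera("wrist"))
ctrl.command_gripper(0.)
print(ctrl.current_t())
```

```text
35.15
```

View pics/w4.png

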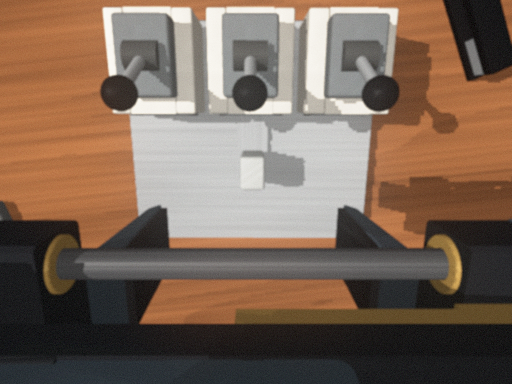

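The gauge stands in the middle slot with its handle at (252,170), and all three levers still lean forward. Now the middle lever.

Run:
```python
from h import *
p=onz("wrist",252,189.5,.082,np.load("T4.npy"))[:2]-np.array([ox,oy])
print("nose depth",p@[np.cos(SY),np.sin(SY)]+.018+.135)
ctrl.move_l(W(-.045,0,.2),.1);ctrl.move_l(W(-.045,0,.166),.1)
h=ctrl.move_l(W(.068,0,.166),.06,contact_N=8)
q=ctrl.current_tool_pos()[:2]-np.array([ox,oy]);print(h,q@[np.cos(SY),np.sin(SY)],F())
ctrl.move_l(W(-.05,0,.17),.12);ctrl.move_l(W(-.10,0,.25),.12)
T=wristT();np.save("T5.npy",T);cv2.imwrite("pics/w5.png",ctrl.read_camera("wrist"))
print(ctrl.current_t())
```

```text
nose depth 0.07347212863943757
False 0.06780792908040126 [-0.3154087  -0.14085081 -0.41949319]
40.2833
```

View pics/w5.png

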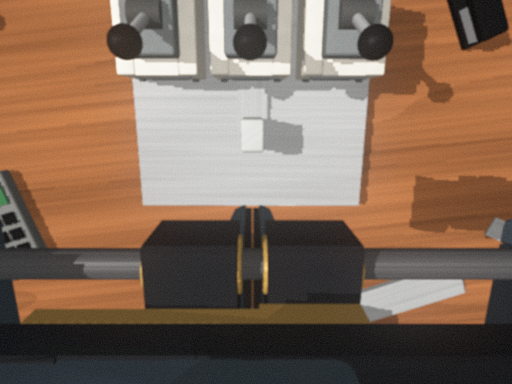

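The middle knob at (250,40) is still forward, so the fingers either missed it or dragged it back. I'll repeat the push while tracking the knob numerically in the scene camera.

```bash
cat >> h.py <<'E'
def proj(n,P):
    p=ctrl.camera_params(n);c=np.linalg.inv(np.array(p["pose"]))@np.r_[P,1]
    return np.array([p["cx"]-p["fx"]*c[0]/c[2],p["cy"]+p["fy"]*c[1]/c[2]])
def knob(y=0):
    a=ctrl.read_camera("scene").max(2);r=[]
    for th in np.arange(0,1.01,.25):
        ph=np.arctan2(61,-34)-th;P=W(.05+.07*np.cos(ph),y,.112+.07*np.sin(ph));u,v=proj("scene",P).round().astype(int)
        r.append(int(np.median(a[v-2:v+3,u-2:u+3])))
    return r
E
python3 - <<'E'
from h import *
print("th 0..1:",knob(0),knob(.095),knob(-.095))
ctrl.move_l(W(-.045,0,.2),.12);ctrl.move_l(W(-.045,0,.166),.1)
print(F().round(1),knob())
for x in(-.01,.01,.03,.05):
    h=ctrl.move_l(W(x,0,.166),.06);print(x,h,F().round(1),knob())
cv2.imwrite("pics/s6.png",cv2.resize(ctrl.read_camera("scene")[175:325,180:380],(800,600)))
print(ctrl.current_t(),ctrl.current_grip_width(),ctrl.current_tool_pos())
E
```

```text
th 0..1: [50, 88, 146, 135, 123] [47, 125, 142, 153, 142] [50, 72, 106, 126, 168]
[-0.5  0.3 -0.2] [48, 90, 145, 135, 122]
-0.01 False [0.8 0.5 0.7] [46, 88, 144, 133, 122]
0.01 False [-1.7  0.2 -0. ] [45, 86, 144, 133, 121]
0.03 False [-0.4 -1.   0.2] [46, 63, 143, 131, 120]
0.05 False [ 1.1 -0.7 -0. ] [45, 60, 67, 125, 120]
44.175 0.006400321934535987 [ 0.67308355 -0.03946048  0.16589695]
```

View pics/s6.png

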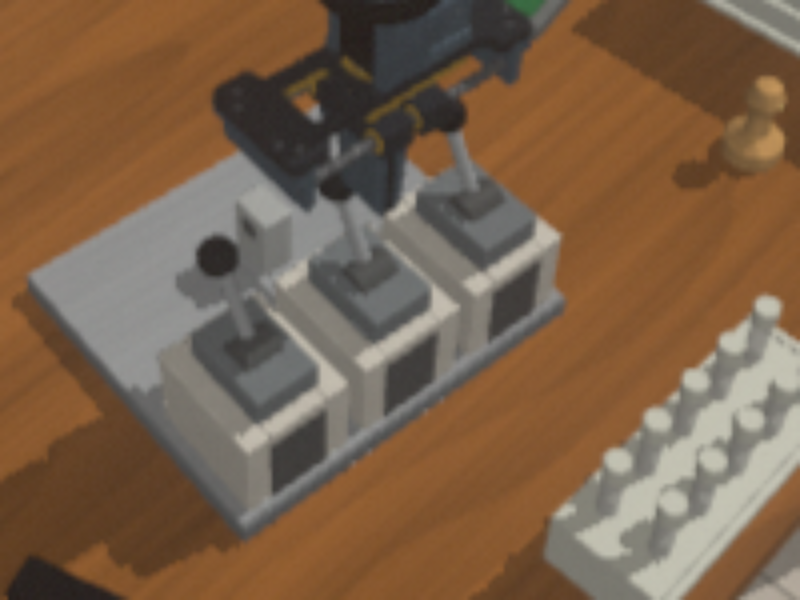

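Run:
```python
from h import *
f=lambda P:((proj("scene",P)-[180,175])*4).round()
t=ctrl.current_tool_pos();print("TCP",f(t),"rot",ctrl.current_eef_rot().round(2).tolist())
for dz in (0,.03,.06,.08):print(dz,f(t+[0,0,dz]))
for y in(-.095,0,.095):print("knob",f(W(.016,y,.173)),"slot",f(W(0,y,.09)))
print("tcp local", t[:2]-W(0,0,0)[:2], ox,oy,SY)
```

```text
TCP [370. 220.] rot [[0.99, -0.11, -0.0], [-0.11, -0.99, 0.0], [-0.0, -0.0, -1.0]]
0 [370. 220.]
0.03 [371. 188.]
0.06 [372. 156.]
0.08 [373. 133.]
knob [216. 255.] slot [207. 320.]
knob [336. 181.] slot [320. 248.]
knob [446. 113.] slot [424. 181.]
tcp local [ 0.04940078 -0.00544205] 0.6236827702261818 -0.034018433335302106 -0.1102872373716427
```

The projected TCP agrees, so the narrow finger tips probably slipped past the knob near its edge. I'll turn the tool 90° so the wide pad face pushes, go lower so it also meets the rod, and track the knob again.

Run:
```python
from h import *
ctrl.move_l(W(.05,0,.22),.15);ctrl.move_l(W(-.05,0,.22),.15)
print("th",knob())
best=min((R(SY+s*np.pi/2) for s in(1,-1)),key=lambda r:abs((ctrl.ik(W(-.05,0,.22),r) or [999]*6)[5]) if ctrl.ik(W(-.05,0,.22),r) is not None else 999) if False else None
c=[(abs(q[5]),s) for s in(1,-1) for q in[ctrl.ik(W(-.05,0,.22),R(SY+s*np.pi/2))] if q is not None];print(c)
Q=R(SY+min(c)[1]*np.pi/2)
ctrl.goto(W(-.05,0,.22),Q);ctrl.move_l(W(-.05,0,.152),.12)
for x in(-.01,.01,.03,.05,.07):
    h=ctrl.move_l(W(x,0,.152),.08,contact_N=10);print(x,h,F().round(1),knob())
    if h:break
q=ctrl.current_tool_pos()[:2]-np.array([ox,oy]);print("x",q@[np.cos(SY),np.sin(SY)],ctrl.current_t())
```

```text
th [50, 89, 147, 135, 122]
[(np.float64(2.477775215406378), 1)]
-0.01 False [-0.7  0.2 -0.5] [46, 84, 144, 133, 121]
0.01 True [-8.5  0.5 13.7] [45, 64, 144, 133, 121]
x -0.0010562363895902432 48.7083
```

Run:
```python
from h import *
print(F().round(1),ctrl.current_wrist_torque().round(2),ctrl.current_grip_width(),ctrl.current_tool_pos())
t=ctrl.current_tool_pos()
im=[]
for n in("scene","side"):
    a=ctrl.read_camera(n);u,v=proj(n,t).round().astype(int);print(n,u,v)
    x0=max(0,u-60);y0=max(0,v-70);b=a[y0:y0+120,x0:x0+120]
    im.append(cv2.resize(b,(400,400),interpolation=cv2.INTER_CUBIC));print(x0,y0)
cv2.imwrite("pics/f.png",np.hstack(im))
```

```text
[-7.1 -0.6 11.5] [0.16 1.08 0.  ] 0.0066404907420408235 [ 0.62264597 -0.03378459  0.1525646 ]
scene 260 222
200 152
side 242 144
182 74
```

View pics/f.png

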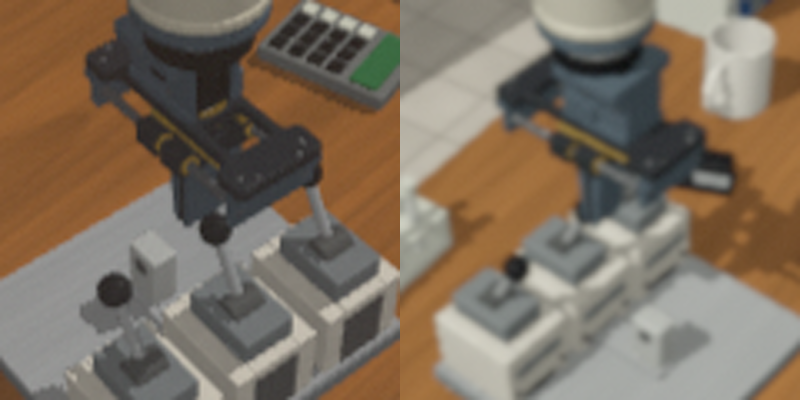

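The finger tip bears on the upper front of the knob: the force direction (−7,+11) puts the contact at z≈0.184. So the effective tip is about 30 mm higher than the commanded TCP, which explains why the first pass went over the knob. I'll go lower and push again.

Run:
```python
from h import *
ctrl.move_l(W(-.05,0,.155),.12);ctrl.move_l(W(-.05,0,.132),.1)
print(F().round(1))
for x in(-.005,.02,.045,.07):
    h=ctrl.move_l(W(x,0,.132),.08,contact_N=8);print(x,h,F().round(1),knob())
    if h:break
q=ctrl.current_tool_pos()[:2]-np.array([ox,oy]);print("x",q@[np.cos(SY),np.sin(SY)],ctrl.current_t())
```

```text
[0.2 0.2 0.1]
-0.005 False [-0.6 -0.2 -1.2] [46, 65, 145, 133, 121]
0.02 False [-0.2 -0.3 -0.5] [64, 55, 53, 87, 121]
0.045 False [-0.5 -0.1 -0.3] [52, 63, 63, 44, 64]
0.07 True [-4.3  0.9  1.6] [78, 47, 66, 63, 44]
x 0.059631652613181776 51.8917
```

Run:
```python
from h import *
ctrl.move_l(W(-.02,0,.14),.12);ctrl.move_l(W(-.06,0,.26),.15)
print("mid",knob(0),"L",knob(.095),"R",knob(-.095))
a=ctrl.read_camera("scene").max(2)
u,v=proj("scene",W(.084,0,.173)).round().astype(int);w=(a[v-14:v+15,u-14:u+15]<65).astype(np.uint8)
n,l,s,c=cv2.connectedComponentsWithStats(w)
print("expect",u,v,[(s[i,4],(c[i]+[u-14,v-14]).round(1)) for i in range(1,n)])
print("th .85 at",proj("scene",W(.05+.07*np.cos(np.arctan2(61,-34)-.85),0,.112+.07*np.sin(np.arctan2(61,-34)-.85))).round(1))
b=ctrl.read_camera("wrist");T=wristT();P=np.linalg.inv(T)
# gauge handle check in scene: bright top at predicted place
u,v=proj("scene",W(-.0615,0,.082)).round().astype(int);print("handle top px",u,v,a[v-2:v+3,u-2:u+3].mean())
print(ctrl.current_t())
```

```text
mid [147, 146, 146, 135, 49] L [48, 123, 143, 154, 142] R [50, 72, 106, 133, 168]
expect 282 236 [(np.int32(3), array([294., 226.])), (np.int32(71), array([281.1, 236.1]))]
th .85 at [278.9 232.6]
handle top px 246 226 167.56
53.9583
```

Run:
```python
from bench import ctrl
print(ctrl.sign_off(),ctrl.current_t())
```

```text
the job is handed in; nothing more can be done
the job is handed in; nothing more can be done
```

I handed the job in with the middle-sized gauge let go about 73 mm deep in the middle slot and only the middle lever thrown back, but no verdict came back. I chose the middle slot by drag (right ran free) and took left to be the jammed one without trying it.

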